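Reset the depth stop of the tin press and lock it again

TASK

Set the stop of the little tin press to the tin standing in it: first slacken the black hexagon lock nut, then turn the red bar above it clockwise until the rubber foot presses on the tin's lid with about 20 N, then do the lock nut up again about as tight as you found it. Never turn the bar while the nut is tight, do not force the nut or crush the tin, and leave the salt shaker, the jam jar and the mug alone.

Things in the scene. Friction and masses are not known exactly. Their poses are not given: they have to be found in the camera images.
- press: grey fixed C-frame press, 165 x 112 mm. Origin: on the worktop, on the vertical screw axis; x points to its column (60 to 90 mm from the axis), z up. Head 50 mm wide at z 96 to 116 mm; on one vertical axis, from below: rubber foot under the head, steel collar (38 mm diameter) to z 120, black lock nut z 120 to 137, red bar
- nut_grip (a point): centre of the black hexagon lock nut, z 128 mm: 46 mm across flats, 16 mm tall; flats face its own +y, -y and every 60 degrees. Above it are only the screw (17 mm thick) and the red bar: the fingers straddle the bar to take the nut from above
- nut (a joint): turn of the lock nut (rad), grows clockwise from above = tightening; its height stays. Slack at 0 and below (stop at -1.0); above 0 it clamps with about 80 N per rad (0.42 to 0.7 rad at the start). Friction 0.38 N m against any turn; the clamping force adds a moment that pushes back anticlockwise, 0.003 N m per newton. It stays where it is left
- bar_grip (a point): centre of the red bar on top of the adjuster screw, about z 154 mm at the start: 34 mm long along its own x, 16 mm wide along its own y, 20 mm tall; it turns and sinks with the screw. Its flat sides can be pinched from above
- adjuster (a joint): turn of the adjuster screw (rad), grows clockwise from above; bar and foot sink 5 mm per rad. -0.1 to 0.1 at the start, stop at 2.4. At 0 the foot's underside is at z 84 mm. Friction 0.25 N m against any turn; the foot force adds a moment that pushes back anticlockwise, 0.005 N m per newton. It stays where it is left. Turning it with the nut tight would ruin the thread
- foot: black rubber foot under the head, 30 mm diameter, does not turn; origin at the press's origin, sinking with the screw. Below it a tin (75 mm diameter, 58 mm tall) stands loose on a sprung round support: top at about z 77 to 82 mm, different in every set-up, so contact must be felt. The support gives about 1 mm per 12 N: foot force grows about 55 N per rad of the adjuster
- salt: glass salt shaker, 44 mm diameter, 90 mm tall; origin at its underside; bystander
- jam: jam jar with red lid, 69 mm, 86 mm tall; origin at its underside; bystander
- mug: pale plain mug, 82 mm, 94 mm tall; origin at its underside; bystander

How it is judged:
On the way, in this order (a step that is already met when the one before it is completed fails the run):
1. the lock nut is slack, the foot still clear of the tin (value of joint nut below 0 rad and contact force between foot and anything else below 1 N), for 0.2 s.
2. with the nut slack, the foot presses on the tin with 10 to 32 N (contact force between foot and anything else between 10 and 32 N and value of joint nut below 0.05 rad), for 0.2 s.
3. the lock nut is tight again: turned to over 0.3 rad (24 N clamping force) (value of joint nut above 0.3 rad), for 0.2 s.
At the end, for the whole second after the job is handed in: the foot presses on the tin with 10 to 32 N and the lock nut stands tight at 0.3 to 0.95 rad (24 to 76 N clamping force) (contact force between foot and anything else between 10 and 32 N and value of joint nut between 0.3 and 0.95 rad); the robot touches nothing.
It fails at once if the tin is crushed: foot force over 60 N (contact force between foot and anything else above 60 N).
It fails at once if the lock nut is forced beyond 1.15 rad (over 90 N clamping force) (value of joint nut above 1.15 rad).
It fails at once if the bar is turned while the lock nut is tight (value of joint nut above 0.15 rad and (velocity of joint adjuster above 0.3 rad/s or velocity of joint adjuster below -0.3 rad/s)).
It fails at once if a bystander is moved more than 15 mm (distance of any of salt, jam, mug from where it was at the start of the episode above 0.015 m).
It also fails if it takes over 58 s, if anything falls off the work surface, if the arm or the gripper's body presses on something with over 40 N, if the wrist force passes 120 N, or if a joint passes its speed limit or range.

ROBOT

A 6-joint arm with a two-finger parallel gripper is mounted at the origin on a cart in front of the work surface, level with it; the furniture and walls round the work are solid. World frame = base frame: x ahead of the robot, y to its left, z up, the work surface at z = 0. Lengths are in m, angles in rad, forces in N, time in s.
With the tool pointing down it reaches from about 0.35 to 0.85 m from the base axis. Payload 8.1 kg.
Tool frame: the origin (TCP) lies at the centre of the arm's flange, where the gripper is bolted on; the fingertips stand 186 mm ahead of it and the grasp point (between the pads) lies 167 mm ahead of it (robot.grasp_offset is the distance from the TCP to the grasp point, in m); z points along the fingers, y is the line along which they close (so a half turn about z gives the same grasp; the last joint's range is limited). The gripper opens to 93 mm and grips with 3 to 60 N. Pads are 15 mm wide; open, the fingers measure 128 mm over their backs; the gripper's body (75 mm by 188 mm) begins 65 mm behind the grasp point.
Start: joints at [1.082, 0.13, 1.488, -0, 1.523, -0.085], TCP at [0.236, 0.552, 0.405] pointing down, gripper open.
Joint ranges: [-2.96, 2.96], [-0.89, 2.26], [0.02, 2.5], [-1.34, 4.48], [0, 2.73], [-2.66, 2.66]. Speed limits (rad/s): [2.39, 2.39, 2.79, 3.14, 3.14, 3.14].

INTERFACE

Orientations are given as a rotation vector (axis times angle).
In Python, from plant import robot gives the robot as it stands.
- The arm moves only by the tool drive_tool, never from a script. Its argument "moves" is one flat list of numbers, 7 for each row, row after row: the finger opening in mm, from 0 to 93, then the shift along the tool's x, y, z in mm, then the turn, a rotation vector about the tool's x, y, z in degrees. A call has 1 to 8 rows; each row shifts and turns the commanded pose from where the row before left it, along the tool's axes as they then stand; what a row does not reach is not made up. A row lasts 1/10 s, in which the tool goes at most 50 mm and 8.59 degrees, less where a joint would pass 70% of its speed; a pose out of reach is approached as far as the arm can. A call is refused whole if a number of a shift passes 50 or a number of a turn 8.59, either way. A call with a gripper value outside its range is refused whole. The fingers move at their own pace and stop on an object; "grip_force" is the grip in N (left out, the last holds). Time passes only in rows, so rows that do not move let the fingers close. It gives the time, the measured TCP pose, the force, the opening and the grip force at its end, in the units of the state.
- robot.read_state(): the state, without advancing time (a new reading comes with each control period).
- robot.read_camera(name): name is "side" or "top" or "wrist"; returns a dict with "color" (400x640x3 uint8, red, green, blue), "depth" (400x640 float32, m along the optical axis (not along the pixel's ray), 0 where there is no reading), "mtx" (3x3 intrinsics, pixels), "R" (3x3) and "t" (3): a world point X has camera coordinates R X + t. Camera axes: x right, y down, z forward; pixel columns grow to the right and rows downward; lengths in m; the calibration is good to about 2 mm. A picture is of the moment at which its call begins.
- robot.close_job(): hands the job in; it is judged then, once.
The state is a dict: "t": time; "q": joint angles; "dq": joint speeds; "joint_torque": joint torques, N m; "tool_pos": TCP position; "orientation": TCP orientation; "force": force on the tool from outside, world axes, zero at the start; "wrist_torque": the same for the moment, N m; "opening": finger opening in m; "gripper_force": force on a finger pad.
Only numpy, scipy, OpenCV 4.12 (cv2) and the standard library are available. Lean on these libraries where they do the work, as an engineer would, in place of code of your own. Each camera call takes 0.05 s, during which the arm holds its last target. There are 200 camera calls.

## Working session

There is one attempt and no reset: what is moved stays moved. The work goes in short steps, Python scripts to look and compute and a tool call to move; the robot and the scene stay as the last step left them, time stands still between calls to the robot, and variables do not carry over. Pictures are saved under pics/ and viewed, at most 10 in all, crops included, and the job is handed in when it is done.

Besides the shell and the picture viewer there is one more tool, called in YAML: its name, and indented under it one key for each argument. drive_tool: Moves the arm, as the interface text tells. Its arguments: {"type":"object","properties":{"moves":{"type":"array","items":{"type":"number"}},"grip_force":{"type":"number"}},"required":["moves"]}

```bash
mkdir -p pics; ls; python3 - <<'E'
from plant import robot
import cv2,numpy as np
s=robot.read_state();print({k:np.round(v,3).tolist() for k,v in s.items()})
for n in("top","side"):
    c=robot.read_camera(n);cv2.imwrite(f"pics/{n}0.png",c["color"][:,:,::-1]);np.savez(f"pics/{n}0.npz",**c)
    print(n,c["mtx"].round(1).tolist(),c["R"].round(3).tolist(),c["t"].round(3).tolist())
E
```

```text
pics
{'t': 0.0, 'q': [1.082, 0.131, 1.489, 0.0, 1.523, -0.085], 'dq': [-0.0, 0.0, -0.001, 0.002, 0.0, -0.001], 'joint_torque': [-0.001, -55.985, -49.175, 0.077, 0.036, -0.0], 'tool_pos': [0.236, 0.552, 0.404], 'orientation': [-0.63, -3.077, 0.003], 'force': [0.25, 0.399, 0.288], 'wrist_torque': [-0.011, 0.02, -0.027], 'gripper_force': 0.0, 'opening': 0.093}
top [[436.4, 0.0, 324.0], [0.0, 436.4, 194.9], [0.0, 0.0, 1.0]] [[0.003, -1.0, 0.026], [-0.98, -0.008, -0.198], [0.198, -0.025, -0.98]] [-0.016, 0.527, 1.043]
side [[397.9, 0.0, 318.6], [0.0, 397.9, 203.4], [0.0, 0.0, 1.0]] [[0.932, -0.361, -0.019], [-0.189, -0.44, -0.878], [0.308, 0.822, -0.478]] [-0.483, 0.181, 1.048]
```

View pics/top0.png

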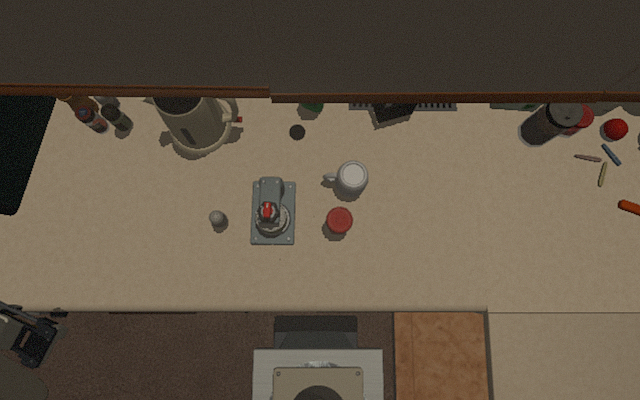

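View pics/side0.png

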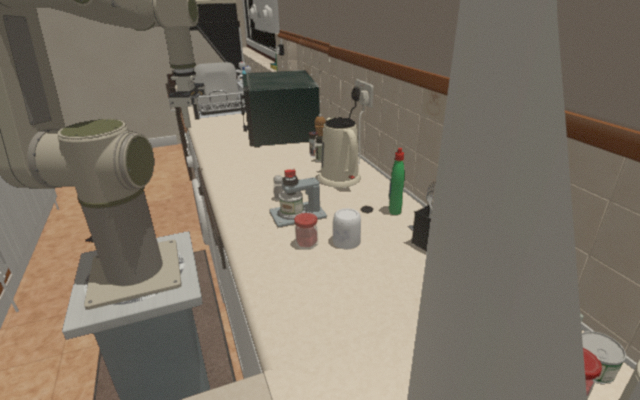

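The top view shows the press at about (270,212) with its column pointing away from the robot and the red bar at (267,211). The salt is at (218,219), the jam at (340,221) and the mug at (351,178).

```bash
cat > h.py <<'E'
import numpy as np,cv2
from plant import robot
from scipy.spatial.transform import Rotation as Ro
def ray(c,u,v,z):
    d=c["R"].T@np.linalg.solve(c["mtx"],[u,v,1.]);o=-c["R"].T@c["t"]
    return o+d*(z-o[2])/d[2]
def red(c,box=None):
    h=cv2.cvtColor(np.ascontiguousarray(c["color"]),cv2.COLOR_RGB2HSV)
    m=(((h[...,0]<8)|(h[...,0]>172))&(h[...,1]>140)&(h[...,2]>60)).astype(np.uint8)
    if box: k=np.zeros_like(m);u0,v0,u1,v1=box;k[v0:v1,u0:u1]=1;m*=k
    return m
def st():
    s=robot.read_state();R=Ro.from_rotvec(s["orientation"]).as_matrix();return s,R
E
python3 - <<'E'
from h import *
c=dict(np.load("pics/top0.npz"))
m=red(c,(245,190,300,240));vs,us=np.nonzero(m);print(len(us),us.mean(),vs.mean(),us.min(),us.max(),vs.min(),vs.max())
print("bar",ray(c,us.mean(),vs.mean(),.16))
for n,u,v,z in(("salt",218,219,.08),("jam",340,221,.086),("mug",352,176,.094),("c1",252,244,0),("c2",294,244,0),("c3",253,182,0),("c4",295,181,0)):print(n,ray(c,u,v,z).round(3))
print(ray(c,300,100,.3),c["depth"][60:100:10,270], c["depth"][211,267])
s,R=st();print(R.round(3))
c=dict(np.load("pics/side0.npz"));m=red(c,(280,165,300,185));vs,us=np.nonzero(m);print(us.mean(),vs.mean());print("bar side",ray(c,us.mean(),vs.mean(),.157))
w=robot.read_camera("wrist");print(w["mtx"]);Rt=R;
print("cam in tool",R.T@(-w["R"].T@w["t"]-s["tool_pos"]), (R.T@w["R"].T).round(3))
E
```

```text
103 267.0194174757282 209.85436893203882 263 272 202 217
bar [0.46992287 0.11733571 0.16      ]
salt [0.46  0.243 0.08 ]
jam [ 0.456 -0.051  0.086]
mug [ 0.566 -0.08   0.094]
c1 [0.407 0.17  0.   ]
c2 [0.408 0.063 0.   ]
c3 [0.571 0.173 0.   ]
c4 [0.574 0.063 0.   ]
[0.6720135  0.04256158 0.3       ] [0.55752665 0.5846411  0.61160475 0.64187515] 0.9726052
[[-0.92   0.393 -0.001]
 [ 0.393  0.92  -0.001]
 [ 0.    -0.002 -1.   ]]
289.47169811320754 172.67924528301887
bar side [0.46876219 0.10979551 0.157     ]
[[311.13473709   0.         316.67443404]
 [  0.         311.13473709 201.79033697]
 [  0.           0.           1.        ]]
cam in tool [6.56250508e-02 4.56147446e-05 2.05787351e-02] [[-0.001 -0.97  -0.242]
 [ 1.    -0.001 -0.001]
 [ 0.001 -0.242  0.97 ]]
```

drive_tool:
  moves: [93,-38.6,-31.1,0,0,0,0,93,-38.6,-31.1,0,0,0,0,93,-38.6,-31.1,0,0,0,0,93,-38.6,-31.1,0,0,0,0,93,-38.6,-31.1,0,0,0,0]

```text
t: 0.65
tool_pos: [0.3524, 0.3312, 0.4045]
orientation: [-0.629, -3.078, 0.0]
force: [0.3, 0.4, 0.1]
opening: 0.0928
gripper_force: 0.0
```

drive_tool:
  moves: [93,-38.6,-31.1,0,0,0,0,93,-38.6,-31.1,0,0,0,0,93,-38.6,-31.1,0,0,0,0,93,-38.6,-31.1,0,0,0,0,93,-38.6,-31.1,0,0,0,0,93,0,0,0,0,0,0,93,0,0,0,0,0,0,93,0,0,0,0,0,0]

```text
t: 1.45
tool_pos: [0.4681, 0.1149, 0.4045]
orientation: [-0.629, -3.077, -0.0]
force: [-0.3, 0.9, 0.4]
opening: 0.0929
gripper_force: 0.0
```

```bash
python3 - <<'E'
from h import *
w=robot.read_camera("wrist");s,R=st();np.savez("pics/w1.npz",**w)
print(s["t"],s["tool_pos"],s["q"].round(3) if hasattr(s["q"],'round') else s["q"],"\n",R.round(4),s["wrist_torque"])
m=red(w);n,l,q,ce=cv2.connectedComponentsWithStats(m)
for i in range(1,n):
    if q[i,4]>100:
        vs,us=np.nonzero(l==i);P=np.array([ray(w,*p,.164) for p in cv2.boxPoints(cv2.minAreaRect(np.stack([us,vs],1).astype(np.float32)))])
        print(q[i],ce[i],P.round(4).tolist(),P.mean(0))
cv2.imwrite("pics/w1.png",w["color"][:,:,::-1])
E
```

```text
1.5 [0.46797087 0.1152709  0.40456755] [ 0.135 -0.194  1.806  0.     1.53  -1.034] 
 [[-9.202e-01  3.915e-01 -5.000e-04]
 [ 3.915e-01  9.202e-01  3.000e-04]
 [ 6.000e-04  1.000e-04 -1.000e+00]] [0.02822187 0.00887713 0.00570192]
[307 191  32  48 959] [322.30865485 213.11678832] [[0.4501, 0.1111, 0.164], [0.4516, 0.1307, 0.164], [0.4871, 0.1279, 0.164], [0.4859, 0.1075, 0.164]] [0.468697  0.1193051 0.164    ]
[ 137  215   64   59 2300] [165.24869565 241.38956522] [[0.4304, -0.0248, 0.164], [0.4171, 0.0227, 0.164], [0.4486, 0.0298, 0.164], [0.4634, -0.0189, 0.164]] [0.43988657 0.0021904  0.164     ]
```

View pics/w1.png

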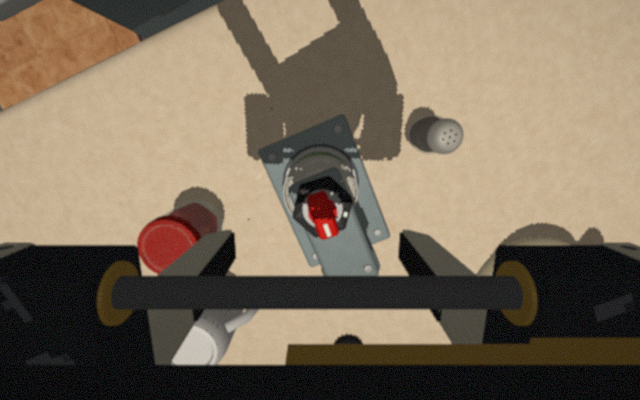

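The wrist view shows the bar at (322,213) on the dark nut, with the fingers straddling to the left and right and the jam jar at (175,240). I'll crop in on the nut.

```bash
python3 - <<'E'
from h import *
w=dict(np.load("pics/w1.npz"));a=w["color"][165:255,270:375,::-1]
a=np.clip(a.astype(float)*2.2,0,255).astype(np.uint8)
cv2.imwrite("pics/w1c.png",cv2.resize(a,None,fx=6.5,fy=6.5,interpolation=cv2.INTER_CUBIC))
E
```

```text
(no output)
```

View pics/w1c.png

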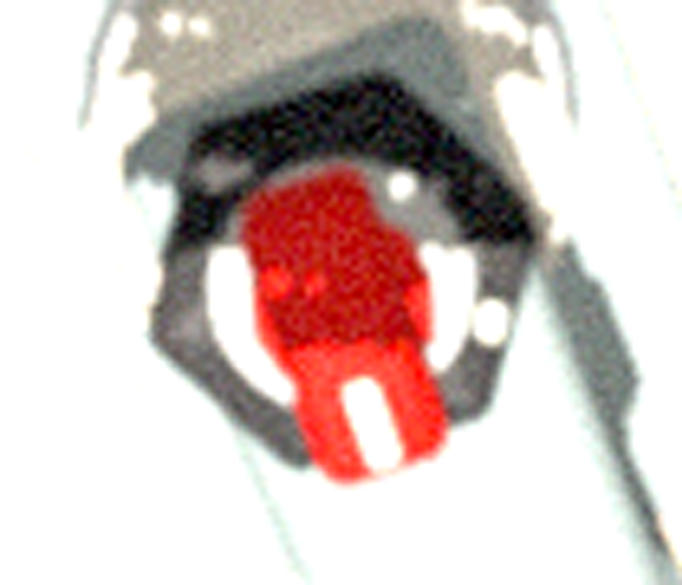

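The crop shows the hexagon's top-face corners at about (190,130), (380,75), (535,235), (490,415), (305,465) and (155,330). The bar lies across it, pointing down and slightly right.

```bash
python3 - <<'E'
from h import *
w=dict(np.load("pics/w1.npz"));s,R=st()
C=np.array([(190,130),(380,75),(535,235),(490,415),(305,465),(155,330)])/6.5+[270,165]
P=np.array([ray(w,*p,.137)[:2] for p in C]);print(P.round(4).tolist())
d=np.roll(P,-1,0)-P;print("len",np.linalg.norm(d,axis=1).round(4))
c=(P[[2,3,5]]-0)  # opposite corners 2-5 
print("centres",((P[:3]+P[3:])/2).round(4).tolist(),P.mean(0))
a=np.degrees(np.arctan2(d[:,1],d[:,0]));print("edge ang mod60",(a%60).round(1))
print("tool x ang",np.degrees(np.arctan2(R[1,0],R[0,0])))
D=w["depth"][165:255,270:375];print(D[::10,::10].round(3))
E
```

```text
[[0.4456, 0.1089], [0.4485, 0.1332], [0.4749, 0.1433], [0.4948, 0.1292], [0.4917, 0.1047], [0.4675, 0.0943]]
len [0.0245 0.0283 0.0244 0.0247 0.0264 0.0263]
centres [[0.4702, 0.119], [0.4701, 0.1189], [0.4712, 0.1188]] [0.47051325 0.11892417]
edge ang mod60 [23.2 20.9 24.7 22.8 23.2 26.3]
tool x ang 156.95433979477775
[[0.37  0.372 0.365 0.31  0.309 0.31  0.308 0.31  0.363 0.37  0.386]
 [0.374 0.373 0.313 0.31  0.31  0.273 0.271 0.275 0.312 0.375 0.387]
 [0.391 0.377 0.283 0.259 0.252 0.251 0.253 0.272 0.314 0.376 0.379]
 [0.395 0.38  0.277 0.255 0.238 0.229 0.253 0.254 0.265 0.379 0.379]
 [0.397 0.397 0.319 0.256 0.226 0.228 0.24  0.257 0.256 0.382 0.384]
 [0.401 0.401 0.386 0.258 0.247 0.229 0.229 0.258 0.28  0.386 0.387]
 [0.404 0.403 0.403 0.389 0.261 0.232 0.233 0.261 0.281 0.287 0.389]
 [0.407 0.407 0.407 0.391 0.284 0.233 0.234 0.283 0.285 0.284 0.   ]
 [0.411 0.41  0.41  0.397 0.397 0.287 0.285 0.287 0.287 0.287 0.309]]
```

drive_tool:
  moves: [93,-0.9,4.3,0,0,0,0,80,0,0,25,0,0,6.75,80,0,0,35,0,0,6.75,70,0,0,0,0,0,0,70,0,0,0,0,0,0,70,0,0,0,0,0,0]
  grip_force: 20

```text
t: 2.1
tool_pos: [0.4715, 0.1183, 0.3467]
orientation: [0.981, 2.982, 0.002]
force: [-0.5, 0.0, 1.6]
opening: 0.07
gripper_force: 0.0
```

```bash
python3 - <<'E'
from h import *
w=robot.read_camera("wrist");s,R=st();np.savez("pics/w2.npz",**w)
print(s["t"],s["tool_pos"],np.degrees(np.arctan2(R[1,0],R[0,0])))
t=np.array(s["tool_pos"])+R[:,2]*(t0:=0)
X=np.array([s["tool_pos"][0],s["tool_pos"][1],.137]);p=w["mtx"]@(w["R"]@X+w["t"]);p=p[:2]/p[2];print(p)
u,v=p.astype(int);print(w["color"].shape)
u0,v0=max(u-80,0),max(v-60,0)
a=np.clip(w["color"][v0:v0+120,u0:u0+160,::-1].astype(float)*2.2,0,255).astype(np.uint8).copy()
print(u0,v0)
cv2.imwrite("pics/w2c.png",cv2.resize(a,None,fx=5,fy=5,interpolation=cv2.INTER_CUBIC))
E
```

```text
2.15 [0.47161344 0.11818962 0.34689887] 143.52317588541504
[316.13390373 229.57107555]
(400, 640, 3)
236 169
```

View pics/w2c.png

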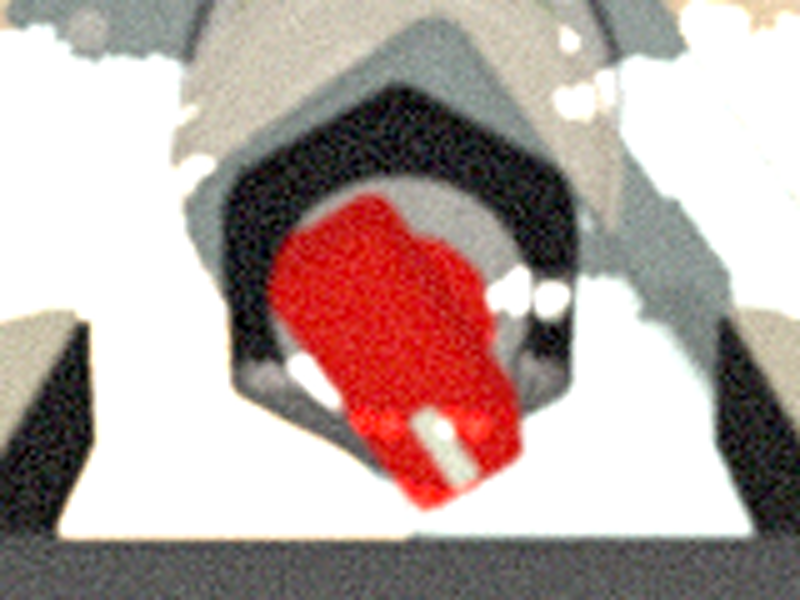

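The nut's flats are parallel to the fingers and centred between them at (400,290). I'll descend and grip.

drive_tool:
  moves: [70,0,0,21,0,0,0,70,0,0,20,0,0,0,60,0,0,0,0,0,0,40,0,0,0,0,0,0,40,0,0,0,0,0,0,40,0,0,0,0,0,0,40,0,0,0,0,0,0,40,0,0,0,0,0,0]
  grip_force: 40

```text
t: 2.95
tool_pos: [0.4715, 0.1177, 0.3054]
orientation: [0.986, 2.981, 0.001]
force: [-2.4, -1.5, 6.2]
opening: 0.0457
gripper_force: 40.0
```

```bash
cat > s.py <<'E'
from h import *
s,R=st();print(round(s["t"],2),"pos",np.round(s["tool_pos"],4),"yaw",np.degrees(np.arctan2(R[1,0],R[0,0])).round(2),"F",np.round(s["force"],1),"M",np.round(s["wrist_torque"],3),"op",s["opening"],s["gripper_force"],"q6",round(s["q"][5],3))
E
python3 s.py
```

```text
2.95 pos [0.4715 0.1177 0.3054] yaw 143.38 F [-2.4 -1.5  6.2] M [-0.277  0.385  0.063] op 0.045729900493290176 40.00394940376282 q6 -0.792
```

drive_tool:
  moves: [40,0,0,0,0,0,-5,40,0,0,0,0,0,-5,40,0,0,0,0,0,0]

```text
t: 3.25
tool_pos: [0.4716, 0.1178, 0.3053]
orientation: [0.718, 3.056, 0.002]
force: [-0.6, 0.1, 5.2]
opening: 0.0454
gripper_force: 40.1
```

```bash
python3 s.py
```

```text
3.25 pos [0.4716 0.1178 0.3053] yaw 153.56 F [-0.6  0.1  5.2] M [-0.065  0.233  0.5  ] op 0.045399101969250476 40.069992542266846 q6 -0.97
```

drive_tool:
  moves: [40,0,0,0,0,0,-5,40,0,0,0,0,0,-5,40,0,0,0,0,0,-5,40,0,0,0,0,0,-5,40,0,0,0,0,0,-5,40,0,0,0,0,0,-5,40,0,0,0,0,0,-5]

```text
t: 3.95
tool_pos: [0.4716, 0.1184, 0.3053]
orientation: [-0.234, 3.13, 0.003]
force: [0.3, 5.6, 3.9]
opening: 0.0457
gripper_force: 40.0
```

```bash
python3 s.py
```

```text
3.95 pos [0.4716 0.1184 0.3053] yaw -171.44 F [0.3 5.6 3.9] M [ 0.703 -0.03  -0.417] op 0.04567064398492039 39.99165594577789 q6 -1.581
```

drive_tool:
  moves: [40,0,0,0,0,0,-5,40,0,0,0,0,0,-5,40,0,0,0,0,0,0,40,0,0,0,0,0,0]

```text
t: 4.35
tool_pos: [0.4715, 0.1187, 0.3053]
orientation: [-0.503, 3.098, 0.003]
force: [-0.2, 6.1, 5.4]
opening: 0.0457
gripper_force: 40.0
```

```bash
python3 s.py
```

```text
4.35 pos [0.4715 0.1187 0.3053] yaw -161.57 F [-0.2  6.1  5.4] M [0.87  0.028 0.344] op 0.04567601379690868 40.046483874320984 q6 -1.753
```

drive_tool:
  moves: [75,0,0,0,0,0,0,75,0,0,0,0,0,0,75,0,0,0,0,0,0,75,0,0,-25,0,0,8,75,0,0,-30,0,0,8,75,0,0,-20,0,0,7,75,0,0,0,0,0,0,75,0,0,0,0,0,0]

```text
t: 5.15
tool_pos: [0.471, 0.1176, 0.3785]
orientation: [0.123, 3.139, -0.0]
force: [-0.3, -0.2, -1.1]
opening: 0.075
gripper_force: 0.0
```

```bash
python3 s.py; python3 - <<'E'
from h import *
w=robot.read_camera("wrist");s,R=st();np.savez("pics/w3.npz",**w)
X=np.array([.4705,.1185,.164]);p=w["mtx"]@(w["R"]@X+w["t"]);p=p[:2]/p[2];print(p)
u,v=p.astype(int);u0,v0=u-80,v-60
m=red(w,(u-60,v-60,u+60,v+60));vs,us=np.nonzero(m)
print(us.mean(),vs.mean(),len(us))
cs,_=cv2.findContours(m,0,1);cs=max(cs,key=cv2.contourArea)[:,0].astype(float)
P=np.array([ray(w,*q,.164)[:2] for q in cs]);r=cv2.minAreaRect((P*1000).astype(np.float32));print(r)
a=np.clip(w["color"][v0:v0+120,u0:u0+160,::-1].astype(float)*1.8,0,255).astype(np.uint8)
cv2.imwrite("pics/w3c.png",cv2.resize(a,None,fx=5,fy=5,interpolation=cv2.INTER_CUBIC));print(u0,v0)
E
```

```text
5.15 pos [0.471  0.1176 0.3785] yaw 175.52 F [-0.3 -0.2 -1.1] M [-0.001  0.05   0.053] op 0.07502936935656168 0.0 q6 -1.354
[318.81903522 226.60146919]
317.94608256107836 220.7017691659646 1187
((468.0118408203125, 118.14974212646484), (20.844104766845703, 34.913604736328125), 85.48563385009766)
238 166
```

View pics/w3c.png

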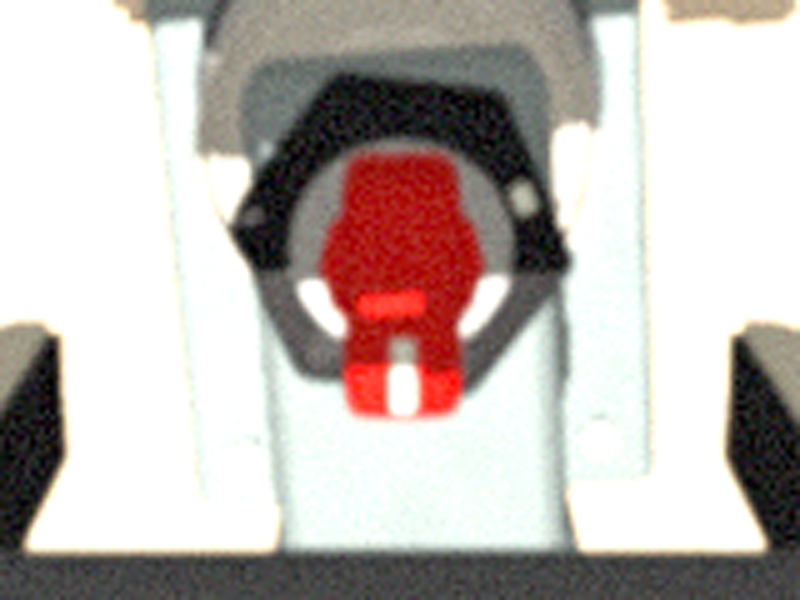

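The bar is upright in the image at (400,290), parallel to the fingers. A wider red hub shows at mid-bar, so I'll check its height from the depth image.

```bash
python3 - <<'E'
from h import *
w=dict(np.load("pics/w3.npz"));K=np.linalg.inv(w["mtx"])
for v in (198,206,213,217,221,228,235,242):
    print(v,[int(1000*(w["R"].T@(K@[u,v,1.]*w["depth"][v,u]-w["t"]))[2]) for u in range(299,340,2)])
E
```

```text
198 [135, 135, 135, 136, 137, 149, 151, 151, 151, 152, 150, 153, 152, 152, 149, 135, 136, 134, 135, 135, 135]
206 [136, 135, 135, 135, 161, 162, 163, 162, 162, 162, 163, 162, 162, 163, 162, 161, 135, 136, 135, 136, 136]
213 [136, 136, 145, 146, 161, 163, 162, 162, 163, 161, 163, 163, 162, 162, 163, 161, 146, 144, 136, 136, 138]
217 [135, 136, 146, 147, 161, 163, 163, 163, 163, 163, 162, 162, 163, 164, 162, 161, 148, 147, 136, 137, 136]
221 [137, 136, 146, 148, 162, 162, 162, 162, 163, 163, 162, 162, 162, 163, 162, 160, 147, 146, 137, 135, 136]
228 [135, 136, 136, 145, 161, 162, 162, 163, 163, 162, 163, 162, 162, 162, 161, 161, 146, 136, 135, 135, 135]
235 [135, 136, 135, 135, 161, 161, 163, 163, 163, 163, 164, 163, 164, 162, 161, 161, 135, 136, 135, 135, 135]
242 [114, 135, 136, 135, 160, 162, 164, 163, 162, 163, 163, 162, 162, 162, 164, 162, 135, 134, 114, 115, 115]
```

drive_tool:
  moves: [60,0,1.1,20,0,0,0,40,0,0,22,0,0,0,30,0,0,0,0,0,0,10,0,0,0,0,0,0,10,0,0,0,0,0,0,10,0,0,0,0,0,0,10,0,0,0,0,0,0,10,0,0,0,0,0,0]
  grip_force: 50

```text
t: 6.0
tool_pos: [0.4713, 0.1187, 0.3374]
orientation: [0.127, 3.138, -0.0]
force: [-0.7, -9.5, 3.8]
opening: 0.0157
gripper_force: 25.5
```

```bash
python3 s.py
```

```text
6.0 pos [0.4713 0.1187 0.3374] yaw 175.37 F [-0.7 -9.5  3.8] M [-1.541  0.115  0.189] op 0.015668696073682063 25.465423464775085 q6 -1.349
```

drive_tool:
  moves: [10,0,-0.5,0,0,0,0,10,0,0,0,0,0,0,10,0,0,0.35,0,0,4,10,0,0,0.35,0,0,4,10,0,0,0.35,0,0,4]

```text
t: 6.5
tool_pos: [0.4713, 0.1183, 0.3363]
orientation: [0.458, 3.107, 0.0]
force: [-0.3, 0.2, 4.6]
opening: 0.0151
gripper_force: 50.0
```

```bash
python3 s.py
```

```text
6.5 pos [0.4713 0.1183 0.3363] yaw 163.21 F [-0.3  0.2  4.6] M [-0.09   0.142  0.208] op 0.015091363830051836 50.03183126449585 q6 -1.137
```

drive_tool:
  moves: [10,0,0,0.26,0,0,3]

```text
t: 6.6
tool_pos: [0.4713, 0.1183, 0.3361]
orientation: [0.539, 3.094, 0.0]
force: [-0.2, -1.1, 4.2]
opening: 0.0154
gripper_force: 50.0
```

```bash
python3 s.py
```

```text
6.6 pos [0.4713 0.1183 0.3361] yaw 160.22 F [-0.2 -1.1  4.2] M [-0.157  0.121  0.218] op 0.015411109819538646 50.0312340259552 q6 -1.085
```

drive_tool:
  moves: [10,0,0,0.26,0,0,3]

```text
t: 6.7
tool_pos: [0.4712, 0.1183, 0.3358]
orientation: [0.619, 3.079, 0.0]
force: [-0.5, 0.5, 4.7]
opening: 0.0158
gripper_force: 50.0
```

```bash
python3 s.py
```

```text
6.7 pos [0.4712 0.1183 0.3358] yaw 157.25 F [-0.5  0.5  4.7] M [-0.149  0.19   0.236] op 0.015831689833489804 50.03107309341431 q6 -1.033
```

drive_tool:
  moves: [10,0,0,0.26,0,0,3]

```text
t: 6.8
tool_pos: [0.4712, 0.1183, 0.3355]
orientation: [0.7, 3.062, 0.0]
force: [-0.5, -0.7, 4.4]
opening: 0.0157
gripper_force: 50.0
```

```bash
python3 s.py
```

```text
6.8 pos [0.4712 0.1183 0.3355] yaw 154.25 F [-0.5 -0.7  4.4] M [-0.101  0.169  0.242] op 0.01569342432537673 50.030967593193054 q6 -0.981
```

drive_tool:
  moves: [10,0,0,0.26,0,0,3]

```text
t: 6.9
tool_pos: [0.4712, 0.1183, 0.3353]
orientation: [0.78, 3.042, -0.0]
force: [-1.2, -0.7, 4.5]
opening: 0.0155
gripper_force: 50.0
```

```bash
python3 s.py
```

```text
6.9 pos [0.4712 0.1183 0.3353] yaw 151.25 F [-1.2 -0.7  4.5] M [-0.211  0.184  0.19 ] op 0.015487759761287728 50.03071904182434 q6 -0.929
```

drive_tool:
  moves: [10,0,0,0.26,0,0,3]

```text
t: 7.0
tool_pos: [0.4712, 0.1182, 0.335]
orientation: [0.859, 3.021, -0.0]
force: [-1.3, -1.2, 4.3]
opening: 0.0158
gripper_force: 50.0
```

```bash
python3 s.py
```

```text
7.0 pos [0.4712 0.1182 0.335 ] yaw 148.25 F [-1.3 -1.2  4.3] M [-0.255  0.199  0.207] op 0.01581616086244509 50.03066897392273 q6 -0.876
```

drive_tool:
  moves: [10,0,0,0.26,0,0,3]

```text
t: 7.1
tool_pos: [0.4712, 0.1182, 0.3347]
orientation: [0.938, 2.997, -0.0]
force: [-1.0, -1.5, 4.7]
opening: 0.0155
gripper_force: 50.0
```

```bash
python3 s.py
```

```text
7.1 pos [0.4712 0.1182 0.3347] yaw 145.25 F [-1.  -1.5  4.7] M [-0.232  0.187  0.24 ] op 0.015498346554429271 50.03048121929169 q6 -0.824
```

drive_tool:
  moves: [10,0,0,0.26,0,0,3]

```text
t: 7.2
tool_pos: [0.4712, 0.1182, 0.3345]
orientation: [1.016, 2.972, -0.0]
force: [-0.9, -1.1, 5.0]
opening: 0.0155
gripper_force: 50.0
```

```bash
python3 s.py
```

```text
7.2 pos [0.4712 0.1182 0.3345] yaw 142.25 F [-0.9 -1.1  5. ] M [-0.281  0.281  0.224] op 0.015482316028849512 50.030354261398315 q6 -0.772
```

drive_tool:
  moves: [10,0,0,0.26,0,0,3]

```text
t: 7.3
tool_pos: [0.4712, 0.1182, 0.3342]
orientation: [1.094, 2.944, -0.0]
force: [-1.8, -1.5, 5.9]
opening: 0.0155
gripper_force: 50.0
```

```bash
python3 s.py
```

```text
7.3 pos [0.4712 0.1182 0.3342] yaw 139.25 F [-1.8 -1.5  5.9] M [-0.357  0.302  0.252] op 0.015491852213692064 50.0302129983902 q6 -0.719
```

drive_tool:
  moves: [10,0,0,0.26,0,0,3]

```text
t: 7.4
tool_pos: [0.4712, 0.1181, 0.334]
orientation: [1.17, 2.915, -0.0]
force: [-1.3, -1.2, 5.0]
opening: 0.0154
gripper_force: 50.0
```

```bash
python3 s.py
```

```text
7.4 pos [0.4712 0.1181 0.334 ] yaw 136.25 F [-1.3 -1.2  5. ] M [-0.379  0.275  0.17 ] op 0.015427418942429131 50.02998948097229 q6 -0.667
```

drive_tool:
  moves: [10,0,0,0.26,0,0,3]

```text
t: 7.5
tool_pos: [0.4712, 0.1181, 0.3337]
orientation: [1.246, 2.883, -0.001]
force: [-2.5, -2.3, 5.4]
opening: 0.0155
gripper_force: 50.0
```

```bash
python3 s.py
```

```text
7.5 pos [0.4712 0.1181 0.3337] yaw 133.25 F [-2.5 -2.3  5.4] M [-0.421  0.343  0.204] op 0.015517860140183757 50.02974450588226 q6 -0.614
```

drive_tool:
  moves: [10,0,0,0.26,0,0,3]

```text
t: 7.6
tool_pos: [0.4711, 0.1181, 0.3334]
orientation: [1.321, 2.85, -0.001]
force: [-1.3, -2.5, 5.9]
opening: 0.0158
gripper_force: 50.0
```

```bash
cat > s2.py <<'E'
from h import *
m=[]
for i in range(4):
    if i: robot.read_camera("side")
    s,R=st();m.append(round(s["wrist_torque"][2],3))
print(round(s["t"],2),"yaw",np.degrees(np.arctan2(R[1,0],R[0,0])).round(2),"Mz",m,"z",s["tool_pos"][2].round(4))
E
python3 s2.py
```

```text
7.75 yaw 130.33 Mz [np.float64(0.261), np.float64(0.162), np.float64(0.128), np.float64(0.023)] z 0.3334
```

drive_tool:
  moves: [10,0,0,0.26,0,0,3]

```text
t: 7.85
tool_pos: [0.4711, 0.1181, 0.3332]
orientation: [1.393, 2.815, -0.001]
force: [-2.0, -2.1, 5.7]
opening: 0.0157
gripper_force: 50.0
```

```bash
python3 s2.py
```

```text
8.0 yaw 127.34 Mz [np.float64(0.202), np.float64(0.202), np.float64(0.062), np.float64(0.099)] z 0.3331
```

drive_tool:
  moves: [10,0,0,0.26,0,0,3]

```text
t: 8.1
tool_pos: [0.4711, 0.1181, 0.3329]
orientation: [1.466, 2.778, -0.001]
force: [-2.1, -2.6, 5.3]
opening: 0.0156
gripper_force: 50.0
```

```bash
python3 s2.py
```

```text
8.25 yaw 124.33 Mz [np.float64(0.207), np.float64(0.18), np.float64(0.121), np.float64(0.139)] z 0.3329
```

drive_tool:
  moves: [10,0,0,0.18,0,0,2]

```text
t: 8.35
tool_pos: [0.4711, 0.118, 0.3327]
orientation: [1.514, 2.752, -0.001]
force: [-2.9, -2.8, 5.8]
opening: 0.0155
gripper_force: 50.0
```

```bash
python3 s.py
```

```text
8.35 pos [0.4711 0.118  0.3327] yaw 122.36 F [-2.9 -2.8  5.8] M [-0.471  0.49   0.223] op 0.015468959881491228 50.034059286117554 q6 -0.424
```

drive_tool:
  moves: [10,0,0,0.18,0,0,2]

```text
t: 8.45
tool_pos: [0.4711, 0.118, 0.3326]
orientation: [1.564, 2.724, -0.001]
force: [-1.8, -2.5, 5.4]
opening: 0.015
gripper_force: 50.0
```

```bash
python3 s.py
```

```text
8.45 pos [0.4711 0.118  0.3326] yaw 120.29 F [-1.8 -2.5  5.4] M [-0.493  0.53   0.186] op 0.015046813469397789 50.039860010147095 q6 -0.388
```

drive_tool:
  moves: [10,0,0,0.18,0,0,2]

```text
t: 8.55
tool_pos: [0.4711, 0.118, 0.3324]
orientation: [1.611, 2.696, -0.001]
force: [-2.5, -3.7, 5.3]
opening: 0.0153
gripper_force: 50.0
```

```bash
python3 s.py
```

```text
8.55 pos [0.4711 0.118  0.3324] yaw 118.29 F [-2.5 -3.7  5.3] M [-0.522  0.607  0.253] op 0.01525800242172143 50.04529595375061 q6 -0.353
```

drive_tool:
  moves: [10,0,0,0.18,0,0,2]

```text
t: 8.65
tool_pos: [0.471, 0.118, 0.3322]
orientation: [1.658, 2.668, -0.001]
force: [-3.6, -2.7, 7.1]
opening: 0.0154
gripper_force: 50.1
```

```bash
python3 s.py
```

```text
8.65 pos [0.471  0.118  0.3322] yaw 116.29 F [-3.6 -2.7  7.1] M [-0.517  0.603  0.262] op 0.015416968106841006 50.05103051662445 q6 -0.318
```

drive_tool:
  moves: [10,0,0,0.18,0,0,2]

```text
t: 8.75
tool_pos: [0.471, 0.118, 0.332]
orientation: [1.704, 2.639, -0.001]
force: [-3.3, -2.5, 7.3]
opening: 0.0152
gripper_force: 50.1
```

```bash
python3 s.py
```

```text
8.75 pos [0.471 0.118 0.332] yaw 114.29 F [-3.3 -2.5  7.3] M [-0.545  0.574  0.249] op 0.01519458795294635 50.05695462226868 q6 -0.284
```

drive_tool:
  moves: [10,0,0,0.18,0,0,2]

```text
t: 8.85
tool_pos: [0.471, 0.118, 0.3318]
orientation: [1.75, 2.608, -0.001]
force: [-2.8, -2.1, 7.9]
opening: 0.0155
gripper_force: 50.1
```

```bash
python3 s.py
```

```text
8.85 pos [0.471  0.118  0.3318] yaw 112.29 F [-2.8 -2.1  7.9] M [-0.531  0.678  0.281] op 0.015490206305405128 50.06316304206848 q6 -0.249
```

drive_tool:
  moves: [10,0,0,0.18,0,0,2]

```text
t: 8.95
tool_pos: [0.471, 0.118, 0.3317]
orientation: [1.795, 2.578, -0.001]
force: [-4.1, -2.5, 7.2]
opening: 0.0152
gripper_force: 50.1
```

```bash
python3 s.py
```

```text
8.95 pos [0.471  0.118  0.3317] yaw 110.29 F [-4.1 -2.5  7.2] M [-0.584  0.727  0.195] op 0.015233961584809521 50.06948411464691 q6 -0.214
```

drive_tool:
  moves: [10,0,0,0.18,0,0,2]

```text
t: 9.05
tool_pos: [0.471, 0.118, 0.3315]
orientation: [1.84, 2.546, -0.002]
force: [-4.0, -2.6, 6.9]
opening: 0.0152
gripper_force: 50.1
```

```bash
python3 s.py
```

```text
9.05 pos [0.471  0.118  0.3315] yaw 108.29 F [-4.  -2.6  6.9] M [-0.556  0.74   0.296] op 0.015189915060959559 50.07620930671692 q6 -0.179
```

drive_tool:
  moves: [10,0,0,0.18,0,0,2]

```text
t: 9.15
tool_pos: [0.471, 0.118, 0.3313]
orientation: [1.884, 2.513, -0.002]
force: [-4.1, -3.1, 8.2]
opening: 0.0158
gripper_force: 50.1
```

```bash
python3 s.py
```

```text
9.15 pos [0.471  0.118  0.3313] yaw 106.29 F [-4.1 -3.1  8.2] M [-0.599  0.758  0.263] op 0.01584685551965555 50.08294880390167 q6 -0.144
```

drive_tool:
  moves: [10,0,0,0.18,0,0,2]

```text
t: 9.25
tool_pos: [0.471, 0.118, 0.3312]
orientation: [1.928, 2.48, -0.002]
force: [-4.2, -3.7, 7.4]
opening: 0.0152
gripper_force: 50.1
```

```bash
python3 s.py
```

```text
9.25 pos [0.471  0.118  0.3312] yaw 104.3 F [-4.2 -3.7  7.4] M [-0.643  0.835  0.271] op 0.015172275892409128 50.089956521987915 q6 -0.109
```

drive_tool:
  moves: [10,0,0,0.18,0,0,2]

```text
t: 9.35
tool_pos: [0.471, 0.118, 0.331]
orientation: [1.97, 2.446, -0.002]
force: [-4.6, -2.4, 8.0]
opening: 0.0157
gripper_force: 50.1
```

```bash
python3 s.py
```

```text
9.35 pos [0.471 0.118 0.331] yaw 102.29 F [-4.6 -2.4  8. ] M [-0.608  0.831  0.322] op 0.0157096394628736 50.09714126586914 q6 -0.074
```

drive_tool:
  moves: [10,0,0,0.18,0,0,2]

```text
t: 9.45
tool_pos: [0.4709, 0.118, 0.3308]
orientation: [2.013, 2.411, -0.002]
force: [-4.6, -2.6, 7.4]
opening: 0.0156
gripper_force: 50.1
```

```bash
python3 s.py
```

```text
9.45 pos [0.4709 0.118  0.3308] yaw 100.29 F [-4.6 -2.6  7.4] M [-0.619  0.882  0.295] op 0.015619551088913924 50.10464429855347 q6 -0.039
```

drive_tool:
  moves: [10,0,0,0.18,0,0,2]

```text
t: 9.55
tool_pos: [0.4709, 0.118, 0.3307]
orientation: [2.055, 2.376, -0.002]
force: [-5.1, -3.9, 8.1]
opening: 0.0155
gripper_force: 50.1
```

```bash
python3 s.py
```

```text
9.55 pos [0.4709 0.118  0.3307] yaw 98.3 F [-5.1 -3.9  8.1] M [-0.666  0.981  0.329] op 0.015484642509994373 50.112340450286865 q6 -0.004
```

```bash
cat > fit.py <<'E'
import numpy as np
D=np.array([163.2,.208,160.2,.218,157.3,.236,154.3,.242,151.3,.190,148.3,.207,145.3,.240,142.3,.224,139.3,.252,136.3,.170,133.3,.204,130.3,.261,127.3,.202,124.3,.207,122.4,.223,120.3,.186,118.3,.253,116.3,.262,114.3,.249,112.3,.281,110.3,.195,108.3,.296,106.3,.263,104.3,.271,102.3,.322,100.3,.295,98.3,.329]).reshape(-1,2)
k=.275*np.pi/180
for c in range(106,140,2):
    r=D[:,1]-k*np.clip(c-D[:,0],0,None);print(c,r.mean().round(3),(r.std()*1000).round(2),"F now",round(.96*(c-D[-1,0]),1))
E
python3 fit.py
```

```text
106 0.237 35.41 F now 7.4
108 0.235 33.52 F now 9.3
110 0.233 31.36 F now 11.2
112 0.231 29.87 F now 13.2
114 0.228 28.47 F now 15.1
116 0.225 27.39 F now 17.0
118 0.221 26.57 F now 18.9
120 0.217 26.11 F now 20.8
122 0.213 26.79 F now 22.8
124 0.209 28.22 F now 24.7
126 0.204 30.33 F now 26.6
128 0.199 33.01 F now 28.5
130 0.193 36.11 F now 30.4
132 0.188 39.01 F now 32.4
134 0.182 42.09 F now 34.3
136 0.176 45.34 F now 36.2
138 0.169 48.84 F now 38.1
```

The hinge fit puts contact at a yaw of about 120°, so the foot force is now about 20 N. I'll hold, release, rise and look at the nut.

drive_tool:
  moves: [10,0,0,0,0,0,0,10,0,0,0,0,0,0,10,0,0,0,0,0,0,75,0,0,0,0,0,0,75,0,0,0,0,0,0,75,0,0,0,0,0,0,75,0,0,-20,0,0,0,75,0,0,-25,0,0,0]

```text
t: 10.35
tool_pos: [0.4705, 0.1183, 0.3737]
orientation: [-2.052, -2.376, 0.004]
force: [0.5, 0.0, 0.3]
opening: 0.051
gripper_force: 0.0
```

drive_tool:
  moves: [75,0,0,0,0,0,8,75,0,0,0,0,0,8,75,0,0,0,0,0,3.9,75,0.7,0.4,0,0,0,0,75,0,0,0,0,0,0,75,0,0,0,0,0,0]

```text
t: 10.95
tool_pos: [0.4716, 0.1189, 0.3748]
orientation: [-2.432, -1.989, 0.0]
force: [0.4, 0.5, 0.5]
opening: 0.075
gripper_force: 0.0
```

```bash
python3 s.py; python3 - <<'E'
from h import *
w=robot.read_camera("wrist");s,R=st();np.savez("pics/w4.npz",**w)
X=np.array([.4712,.1187,.137]);p=w["mtx"]@(w["R"]@X+w["t"]);p=p[:2]/p[2];print(p)
u,v=p.astype(int);u0,v0=u-80,v-60
a=np.clip(w["color"][v0:v0+120,u0:u0+160,::-1].astype(float)*2,0,255).astype(np.uint8)
cv2.imwrite("pics/w4c.png",cv2.resize(a,None,fx=5,fy=5,interpolation=cv2.INTER_CUBIC));print(u0,v0)
E
```

```text
10.95 pos [0.4716 0.1189 0.3748] yaw 78.57 F [0.4 0.5 0.5] M [-0.087  0.076  0.003] op 0.07496955817964274 0.0 q6 0.341
[315.23755672 218.16931005]
235 158
```

View pics/w4c.png

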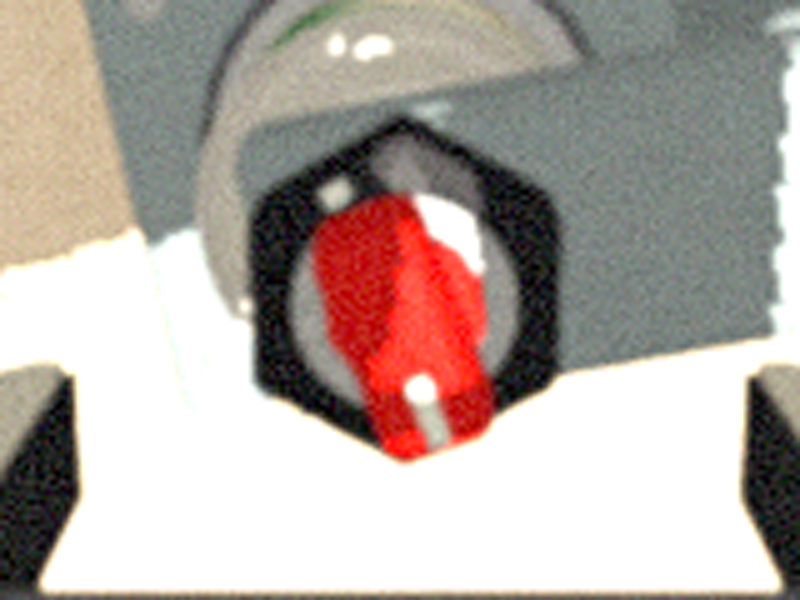

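The nut's flats at x 255 and 555 are parallel to the fingers and centred, so it stayed where I left it. I'll descend and grip.

drive_tool:
  moves: [75,0,0,35,0,0,0,70,0,0,34,0,0,0,60,0,0,0,0,0,0,40,0,0,0,0,0,0,40,0,0,0,0,0,0,40,0,0,0,0,0,0,40,0,0,0,0,0,0,40,0,0,0,0,0,0]
  grip_force: 45

```text
t: 11.8
tool_pos: [0.4711, 0.1191, 0.3062]
orientation: [-2.432, -1.987, 0.002]
force: [-5.2, 0.5, 4.1]
opening: 0.0457
gripper_force: 45.0
```

```bash
python3 s.py
```

```text
11.8 pos [0.4711 0.1191 0.3062] yaw 78.49 F [-5.2  0.5  4.1] M [0.042 1.168 0.172] op 0.04571702712397719 45.001779198646545 q6 0.343
```

drive_tool:
  moves: [40,0,0,0,0,0,5,40,0,0,0,0,0,5,40,0,0,0,0,0,5]

```text
t: 12.1
tool_pos: [0.4711, 0.1191, 0.3062]
orientation: [-2.673, -1.648, 0.002]
force: [-2.7, 0.4, 2.6]
opening: 0.0457
gripper_force: 45.0
```

```bash
python3 s.py
```

```text
12.1 pos [0.4711 0.1191 0.3062] yaw 63.31 F [-2.7  0.4  2.6] M [0.154 1.169 0.408] op 0.04568331537103745 45.04997670650482 q6 0.608
```

drive_tool:
  moves: [40,0,0,0,0,0,5,40,0,0,0,0,0,5,40,0,0,0,0,0,5]

```text
t: 12.4
tool_pos: [0.4712, 0.119, 0.3062]
orientation: [-2.866, -1.285, 0.002]
force: [-2.7, -1.1, 3.0]
opening: 0.0455
gripper_force: 45.1
```

```bash
python3 s.py
```

```text
12.4 pos [0.4712 0.119  0.3062] yaw 48.3 F [-2.7 -1.1  3. ] M [0.23  1.095 0.394] op 0.04553090377955888 45.05521595478058 q6 0.869
```

drive_tool:
  moves: [40,0,0,0,0,0,5,40,0,0,0,0,0,5,40,0,0,0,0,0,5]

```text
t: 12.7
tool_pos: [0.4713, 0.1189, 0.3062]
orientation: [-3.01, -0.9, 0.002]
force: [-2.6, -1.8, 1.9]
opening: 0.0456
gripper_force: 45.1
```

```bash
python3 s.py
```

```text
12.7 pos [0.4713 0.1189 0.3062] yaw 33.3 F [-2.6 -1.8  1.9] M [0.243 0.928 0.451] op 0.04559326935095024 45.07479786872864 q6 1.131
```

drive_tool:
  moves: [40,0,0,0,0,0,5,40,0,0,0,0,0,5]

```text
t: 12.9
tool_pos: [0.4713, 0.1188, 0.3062]
orientation: [3.077, 0.634, -0.002]
force: [-2.8, -2.3, 1.3]
opening: 0.0459
gripper_force: 45.1
```

```bash
python3 s.py
```

```text
12.9 pos [0.4713 0.1188 0.3062] yaw 23.3 F [-2.8 -2.3  1.3] M [0.226 0.875 0.537] op 0.04585652070433946 45.092756152153015 q6 1.306
```

drive_tool:
  moves: [40,0,0,0,0,0,0,40,0,0,0,0,0,0,40,0,0,0,0,0,0,75,0,0,0,0,0,0,75,0,0,0,0,0,0,75,0,0,0,0,0,0,75,0,0,-25,0,0,0,75,0,0,-40,0,0,0]

```text
t: 13.7
tool_pos: [0.4706, 0.1188, 0.3687]
orientation: [-3.075, -0.64, 0.009]
force: [0.7, 0.8, 0.7]
opening: 0.0745
gripper_force: 0.0
```

drive_tool:
  moves: [75,0,0,-20,0,0,0,75,0,0,0,0,0,0,75,0,0,0,0,0,0,75,0,0,0,0,0,0]

```text
t: 14.1
tool_pos: [0.4712, 0.1189, 0.3893]
orientation: [-3.076, -0.639, 0.004]
force: [-0.3, 0.5, -0.4]
opening: 0.0753
gripper_force: 0.0
```

```bash
python3 s.py; python3 - <<'E'
from h import *
w=robot.read_camera("wrist");s,R=st()
X=np.array([.4712,.1187,.137]);p=w["mtx"]@(w["R"]@X+w["t"]);p=p[:2]/p[2]
u,v=p.astype(int);u0,v0=u-80,v-60
a=np.clip(w["color"][v0:v0+120,u0:u0+160,::-1].astype(float)*2,0,255).astype(np.uint8)
cv2.imwrite("pics/w5c.png",cv2.resize(a,None,fx=5,fy=5,interpolation=cv2.INTER_CUBIC))
E
```

```text
14.1 pos [0.4712 0.1189 0.3893] yaw 23.48 F [-0.3  0.5 -0.4] M [-0.013  0.174 -0.032] op 0.07525486144199502 0.0 q6 1.303
```

View pics/w5c.png

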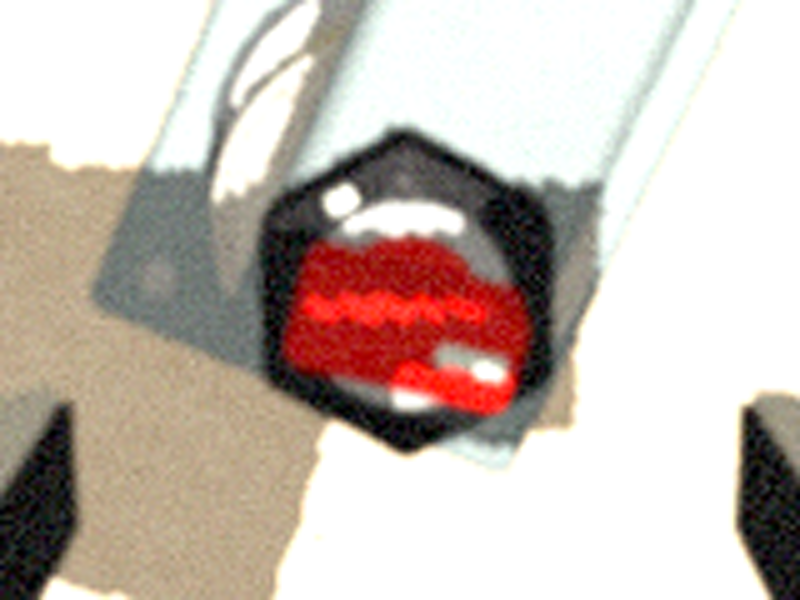

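The nut turned with the tool and stayed put: its flats are still parallel to the fingers, at x 265 and 550. The bar lies at the angle I left it, and the gripper is clear, so I'll hand in.

```bash
python3 -c "
from plant import robot
print(robot.close_job())"
```

```text
the job is handed in; nothing more can be done
None
```

I slackened the lock nut, turned the bar until the foot pressed on the tin with about 20 N (estimated from the wrist torque), then tightened the nut back by the same 55° and handed the job in; no verdict came back.

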